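# Set up the catch tray and hold sprung tweezers at the marked gap

### The arm

A 7-joint arm with a two-finger parallel gripper is mounted at the origin on the work surface. World frame = base frame: x ahead of the robot, y to its left, z up, the work surface at z = 0. Lengths are in m, angles in rad, forces in N, time in s.
With the tool pointing down it reaches from about 0.4 to 0.85 m from the base axis. Payload 6.9 kg.
Tool frame: the origin (TCP) lies at the very end of the fingers, on their centre line; the grasp point (between the pads) lies 19 mm behind it; z points along the fingers, y is the line along which they close (so a half turn about z gives the same grasp; the last joint's range is limited). The gripper opens to 85 mm and grips with 20 to 120 N. Pads are 22 mm wide; open, the fingers measure 114 mm over their backs; the gripper's body (76 mm by 85 mm) begins 54 mm behind the grasp point. The pads swing forward as they close: fully open they stand 13 mm farther back than shut.
Start: joints at [-1.151, 0.507, -0.238, 1.5, 0.126, 1.149, -0.155], TCP at [0.194, 0.594, 0.231] pointing down, gripper open.
Joint ranges: [-3.08, 3.08], [-0.24, 2.05], [-1.43, 1.35], [0, 2.5], [-1.52, 4.66], [0.17, 1.96], [-2.89, 2.89]. Speed limits (rad/s): [2.39, 2.39, 3.14, 3.14, 3.14, 3.14, 3.14].

### API

Orientations are given as a unit quaternion [x, y, z, w].
In Python, from cell import env, optics gives the robot as it stands.
- The arm moves only by the tool jog_arm, never from a script. Its argument "motion" is a list that holds one entry, the list of rows, each a list of 5 numbers: the shift along the tool's x, y, z normalised to -1 to 1, where 1 is 250 mm, then the turn about the tool's z normalised to -1 to 1, where 1 is 0.08 rad, then the opening, from 0 (shut) to 1 (fully open). A call has 1 to 20 rows; each row shifts and turns the commanded pose from where the row before left it, along the tool's axes as they then stand; what a row does not reach is not made up. A row lasts 1/8 s, in which the tool goes at most 62.5 mm and 10.7 degrees, less where a joint would pass 70% of its speed; a pose out of reach is approached as far as the arm can. A call with a number of a shift or a turn outside -1 to 1 is refused whole. A call with a gripper value outside its range is refused whole. The fingers move at their own pace and stop on an object; the grip force is fixed at half the most. Time passes only in rows, so rows that do not move let the fingers close. It gives the time, the measured TCP pose, the force, the opening and the grip force at its end, in the units of the state.
- env.get_state(): the state, without advancing time (a new reading comes with each control period).
- optics.grab_frame(name): name is "scene" or "top" or "wrist"; returns a dict with "color" (384x512x3 uint8, red, green, blue), "camera_matrix" (3x3 intrinsics, pixels), "R" (3x3) and "t" (3): a world point X has camera coordinates R X + t. Camera axes: x right, y down, z forward; pixel columns grow to the right and rows downward; lengths in m; the calibration is good to about 2 mm. The wrist camera is an equidistant fisheye: a pixel r from the principal point sees the ray r / f radians off the axis. A picture is of the moment at which its call begins. There is no depth.
- env.hand_in(): hands the job in; it is judged then, once.
The state is a dict: "t": time; "q": joint angles; "qvel": joint speeds; "joint_torque": joint torques, N m; "tcp_pos": TCP position; "ee_rot": TCP orientation; "wrist_force": force on the tool from outside, world axes, zero at the start; "torque": the same for the moment, N m; "opening": finger opening in m; "finger_force": force on a finger pad.
Only numpy, scipy, OpenCV 4.12 (cv2) and the standard library are available. Lean on these libraries where they do the work, as an engineer would, in place of code of your own. Each camera call takes 0.05 s, during which the arm holds its last target. There are 200 camera calls.

### The job

On the jeweller's bench, first swing the three hinged aluminium sides of the folding catch tray fully upright. Then pick up the copper sprung tweezers with the black grips, squeeze them to the marked tip gap of 12 mm (arms under the green marks of the white gauge), and hold them still, level and clear, with the tips over the middle of the tray a few centimetres above its upright sides and their red pulls. Finish while still holding them like that, and leave the bur block, the jar and the pliers alone.

Things in the scene. Friction and masses are not known exactly. Their poses are not given: they have to be found in the camera images.
- tray: folding catch tray, fixed: grey base 100 x 100 mm, 8 mm high, cork floor, a fixed wall 54 mm high on its -x side, hinged aluminium sides (94 mm wide, 46 mm deep, 4 mm thick; each with a 22 mm wide tab ending in a red pull) on its +x, +y, -y sides. Upright, sides reach 56 mm and pulls 75 mm above the bench. Origin: centre of underside; z up. Left or right of the robot's middle, yaw to 0.35 rad
- side_far (a joint): hinge of the tray's far side: 0 = lying flat outward, 1.571 = upright against its stop; starts 0.15 to 0.6. A stiff hinge, it stays where it is left (about 1 N at the pull moves it). The hinge line lies 10 mm above the bench, 52 mm from the tray's centre along the tray's +x axis, at right angles to that direction
- side_left (a joint): hinge of the tray's left side: 0 = lying flat outward, 1.571 = upright against its stop; starts 0.15 to 0.6. A stiff hinge, it stays where it is left (about 1 N at the pull moves it). The hinge line lies 10 mm above the bench, 52 mm from the tray's centre along the tray's +y axis, at right angles to that direction
- side_right (a joint): hinge of the tray's right side: 0 = lying flat outward, 1.571 = upright against its stop; starts 0.15 to 0.6. A stiff hinge, it stays where it is left (about 1 N at the pull moves it). The hinge line lies 10 mm above the bench, 52 mm from the tray's centre along the tray's -y axis, at right angles to that direction
- pull_far (a point): centre of the red pull of the tray's far side: a round bar, 10 mm thick and 30 mm long, parallel to the hinge and 60 mm from it. Pinched by its two ends (fingers closing along the hinge direction) it can turn between the fingers while the side swings up
- pull_left (a point): centre of the red pull of the tray's left side: a round bar, 10 mm thick and 30 mm long, parallel to the hinge and 60 mm from it. Pinched by its two ends (fingers closing along the hinge direction) it can turn between the fingers while the side swings up
- pull_right (a point): centre of the red pull of the tray's right side: a round bar, 10 mm thick and 30 mm long, parallel to the hinge and 60 mm from it. Pinched by its two ends (fingers closing along the hinge direction) it can turn between the fingers while the side swings up
- rest: blue tweezer rest, fixed, 130 x 70 mm: a 4 mm base plate and two cross ribs 10 mm thick and 22 mm high at x = -55 and +45 mm in its frame, with room for fingers between. The tweezers lie on the ribs. Origin on the bench; z up. It stands on the other side from the tray
- tweezers: loose copper tweezers, 190 mm long, 14 mm high, 0.12 kg, balanced near the grips. Origin: midway between the black grips (34 mm long in x, 14 mm high), at underside; x to the tips, z up (22 mm above the bench at start). Squeeze along y; width over grips 36 mm free, 26.6 mm at the 12 mm tip gap; 1 mm there is 1.84 mm at the tips. White gauge with green marks on top, 50 mm ahead of origin
- jaw_left (a joint): squeeze of the left arm, which swings about a pivot 95 mm behind the tweezers' origin (the right arm mirrors it), rad: 0 = free, tip gap 30 mm; 0.0514 = marked gap of 12 mm; 0.085 = tips touching; linear between. Spring: about 6 N on each grip at the marked gap, in proportion to the value
- tip_left (a point): inner edge of the left (+y) tip of the tweezers, at mid height of the arm; the distance between the two tip points is the tip gap
- tip_right (a point): inner edge of the right (-y) tip of the tweezers, at mid height of the arm; the distance between the two tip points is the tip gap
- tips_mid (a point): point midway between the two tips, 80 mm ahead of the tweezers' origin and 7 mm above its underside
- bur_block: bystander: loose round white block with upright burs, 72 mm across, 67 mm high; origin at the underside
- jar: bystander: loose amber glass jar with a brass cap, 52 mm across, 55 mm high; origin at the underside
- pliers: bystander: loose pliers lying flat with red handles, 155 mm long, 11 mm high; origin at the underside near the middle
Mind the look-alikes: they are no part of the job. There is more than one size of the tweezers; the job needs the middle-sized.

How it is judged:
By the outcome, as a careful person would: the job done as asked, in the order asked, and still so for the second after the job is handed in, while the arm keeps its last pose, push and grip.
It also fails if it takes over 72 s, if anything falls off the work surface, if the arm or the gripper's body presses on something with over 40 N, if the wrist force passes 120 N, or if a joint passes its speed limit or range.

## Working session

There is one attempt and no reset: what is moved stays moved. The work goes in short steps, Python scripts to look and compute and a tool call to move; the robot and the scene stay as the last step left them, time stands still between calls to the robot, and variables do not carry over. Pictures are saved under pics/ and viewed, at most 12 in all, crops included, and the job is handed in when it is done.

Besides the shell and the picture viewer there is one more tool, called after "Request:" as name(argument=value, ...) on one line, values as JSON. jog_arm: Moves the arm, as the interface text tells. Scaled input: -1 to 1 covers 250 mm each way for a shift and 0.08 rad each way for a turn. Its arguments: {"type":"object","properties":{"motion":{"type":"array","items":{"type":"array","items":{"type":"array","items":{"type":"number","minimum":-1,"maximum":1}}}}},"required":["motion"]}

```bash
ls; mkdir -p pics; python3 - <<'E'
from cell import env, optics
import cv2,numpy as np,pickle
s=env.get_state(); print(s)
d={}
for n in("scene","top","wrist"):
    f=optics.grab_frame(n); d[n]=f
    cv2.imwrite(f"pics/{n}0.png",f["color"][:,:,::-1])
    print(n,f["camera_matrix"],f["R"],f["t"])
pickle.dump(d,open("f0.pkl","wb"))
c=cv2.resize(d["top"]["color"][:,:,::-1],(800,600),interpolation=cv2.INTER_CUBIC)
cv2.imwrite("pics/top0b.png",c)
E
```

```text
pics
{'t': 0.0, 'q': array([-1.1504747 ,  0.50832801, -0.2375315 ,  1.50112701,  0.12568007,
        1.14887958, -0.15479489]), 'qvel': array([ 3.80666572e-04, -1.91768651e-04, -2.09026520e-05,  7.59569755e-04,
       -1.00067357e-03, -7.72842282e-04, -2.56143167e-03]), 'joint_torque': array([ 4.96994471e-04, -6.20606446e+01, -2.18676522e+00, -2.49654561e+01,
        1.27072394e-02,  1.21312097e-02, -4.80703886e-05]), 'tcp_pos': array([0.19343988, 0.59379194, 0.230438  ]), 'ee_rot': array([ 1.56751901e-01,  9.87637622e-01, -8.67400692e-04, -1.32710824e-04]), 'wrist_force': array([ 0.13960408, -0.02392002,  0.12538768]), 'torque': array([ 0.04152542, -0.02871159,  0.01745592]), 'finger_force': 0.0, 'opening': 0.08566834320602386}
scene [[408.75107404   0.         262.90014863]
 [  0.         408.75107404 195.2946821 ]
 [  0.           0.           1.        ]] [[ 0.73253675  0.68063064  0.01148211]
 [ 0.49729747 -0.52355171 -0.69180115]
 [-0.46484959  0.51247979 -0.72199676]] [-0.32004004 -0.22765957  1.33742955]
top [[401.26139678   0.         249.68721293]
 [  0.         401.26139678 187.80896756]
 [  0.           0.           1.        ]] [[-0.01169929 -0.99991892 -0.00502876]
 [-0.99536963  0.01212561 -0.0953534 ]
 [ 0.09540665  0.00388991 -0.99543078]] [-0.01476209  0.46703351  1.08810091]
wrist [[297.31863964   0.         254.79335247]
 [  0.         297.31863964 193.92768479]
 [  0.           0.           1.        ]] [[ 0.30995438  0.9507489  -0.00219246]
 [ 0.89928816 -0.29242766  0.32521818]
 [ 0.30855969 -0.10277446 -0.94563647]] [-0.62575055 -0.04258743  0.38015861]
```

View pics/top0b.png

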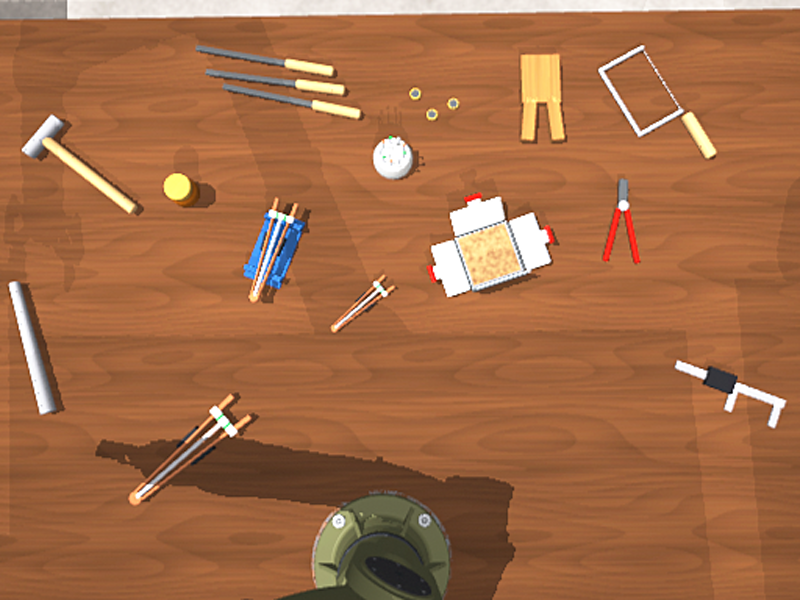

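View pics/scene0.png

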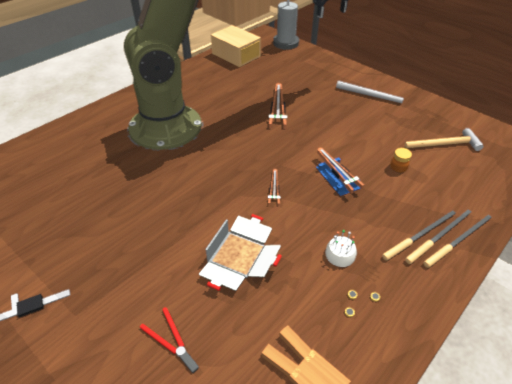

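The top view shows three tweezers, in 800x600 pixels: one on the blue rest at (270,250), a small pair at (362,303) and a large pair at (190,450). The pair on the rest is the middle size and lies where the task says, so it fits. The tray is at (490,252), its fixed wall facing the robot. I'll confirm both in an enlarged crop.

```bash
python3 - <<'E'
import cv2,pickle
d=pickle.load(open("f0.pkl","rb"))
t=d["top"]["color"][:,:,::-1]
cv2.imwrite("pics/c1.png",cv2.resize(t[115:199,264:364],None,fx=7,fy=7,interpolation=cv2.INTER_CUBIC))
cv2.imwrite("pics/c2.png",cv2.resize(t[118:203,150:260],None,fx=7,fy=7,interpolation=cv2.INTER_CUBIC))
E
```

```text
(no output)
```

View pics/c1.png

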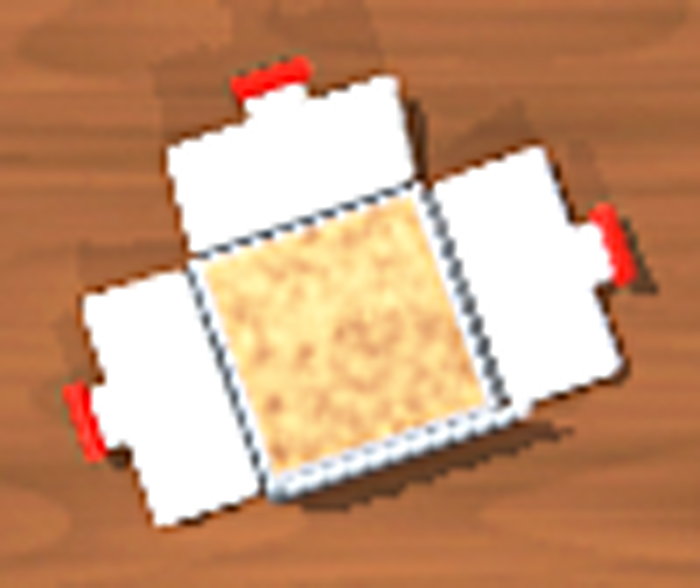

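View pics/c2.png

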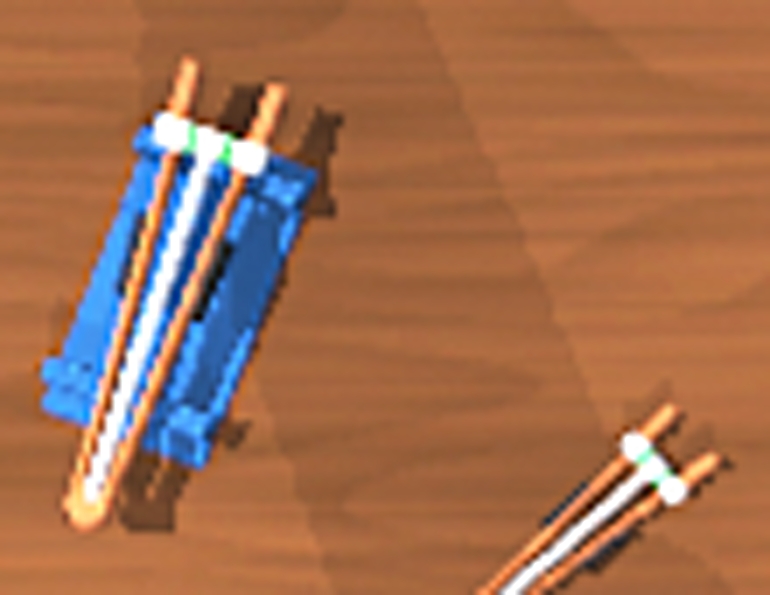

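The first crop shows the tray's pulls: far at (272,82), left at (86,420), right at (612,245). The panel corners are clear too. The second crop confirms the pair on the rest. Its grips are at (130,252) and (213,281), gauge centre at (210,143), tips at (190,65) and (275,92). I'll fit the poses next.

```bash
cat > h.py <<'E'
import numpy as np,pickle,cv2
from scipy.optimize import least_squares
def proj(f,X):
    c=np.atleast_2d(X)@f["R"].T+f["t"]
    return c[:,:2]/c[:,2:]*f["camera_matrix"][0,0]+f["camera_matrix"][:2,2]
def rz(a): c,s=np.cos(a),np.sin(a); return np.array([[c,-s,0],[s,c,0],[0,0,1]])
DIR={"far":0,"left":np.pi/2,"right":-np.pi/2}
def side(tr,name,th,r,w,n=0):  # point r from hinge in panel, w along hinge
    p=np.array([.052+r*np.cos(th)-n*np.sin(th),w,.010+r*np.sin(th)+n*np.cos(th)])
    return rz(tr[2])@(rz(DIR[name])@p)+[tr[0],tr[1],0]
def redblobs(img,amin=6):
    r,g,b=[img[:,:,i].astype(int) for i in range(3)]
    m=((r>150)&(g<80)&(b<80)).astype(np.uint8)
    n,_,st,c=cv2.connectedComponentsWithStats(m)
    return [(c[i].round(2),st[i,4]) for i in range(1,n) if st[i,4]>=amin]
E
python3 - <<'E'
from h import *
d=pickle.load(open("f0.pkl","rb")); T=d["top"];S=d["scene"]
C=lambda p,o:(np.array(p,float)+.5)/7-.5+o
o1=np.array([264,115]);o2=np.array([150,118])
print(redblobs(T["color"]));print(redblobs(S["color"]))
obs={"far":[(168,148),(395,78),(272,82)],"left":[(157,525),(83,297),(86,420)],"right":[(545,147),(622,372),(612,245)]}
w={"far":(.047,-.047),"left":(-.0,0),"right":(0,0)}
def res(p):
    e=[]
    for i,n in enumerate(DIR):
        # w + = ccw along hinge
        a,b=obs[n][0],obs[n][1]
        P=[side(p,n,p[3+i],.046,.047),side(p,n,p[3+i],.046,-.047),side(p,n,p[3+i],.060,0)]
        q=proj(T,P); 
        O=[C(x,o1) for x in obs[n]]
        if n=="left": O=[O[0],O[1],O[2]]   # left: w+ -> -x side
        if n=="right": O=[O[1],O[0],O[2]] if False else O
        e+=list((q-O).ravel())
    # hinge corners
    c=[proj(T,side(p,"far",0,-.002,s*.047))[0] for s in(1,-1)]
    return np.array(e)
# right side: w+ = +x direction -> (545,147) first
f=least_squares(res,[.53,-.18,.28,.3,.3,.3]);print("top only",f.x.round(4));print(res(f.x).round(1))
for i,n in enumerate(DIR): print(n,proj(S,side(f.x,n,f.x[3+i],.06,0)).round(1),side(f.x,n,f.x[3+i],.06,0).round(3))
tw=[((190,65),(80,17,14)),((275,92),(80,-17,14)),((210,143),(50,0,17)),((171.5,266),(0,0,10))]
def rt(p): return np.concatenate([proj(T,rz(p[2])@(np.array(X)/1e3)+[p[0],p[1],.022])[0]-C(x,o2) for x,X in tw])
g=least_squares(rt,[.53,.18,-.3]);print(g.x.round(4),rt(g.x).round(1))
P=lambda x,y,z:proj(S,rz(g.x[2])@np.array([x,y,z])+[g.x[0],g.x[1],.022])[0].round(1)
print("scene tw:",P(.08,0.017,.007),P(.08,-.017,.007),P(-.1,0,.007),P(.05,0,.016))
a=S["color"][:,:,::-1]
cv2.imwrite("pics/s1.png",np.hstack([cv2.resize(a[140:200,305:370],None,fx=6,fy=6,interpolation=cv2.INTER_CUBIC),cv2.resize(a[210:295,197:287],(390,360),interpolation=cv2.INTER_CUBIC)]))
E
```

```text
[(array([302.11, 125.84]), np.int32(38)), (array([391.25, 149.83]), np.int32(142)), (array([404.16, 151.25]), np.int32(134)), (array([351.7 , 149.42]), np.int32(33)), (array([275.51, 174.38]), np.int32(37))]
[(array([256.61, 216.42]), np.int32(31)), (array([277.59, 259.57]), np.int32(44)), (array([213.05, 285.84]), np.int32(43)), (array([172.77, 326.65]), np.int32(238)), (array([157.81, 337.65]), np.int32(231))]
top only [ 0.5359 -0.1997  0.3031  0.5418  0.1974  0.3516]
[ 0.2  0.1 -0.2 -0.2  0.3 -0.3  0.  -0.4 -0.1  0.4  0.2  0.  -0.5  0.2
 -0.3 -0.2  0.4  0.3]
far [[276.3 260.6]] [ 0.635 -0.169  0.041]
left [[256.8 217.5]] [ 0.503 -0.094  0.022]
right [[212.8 283.1]] [ 0.568 -0.303  0.031]
[ 0.5572  0.1879 -0.3185] [ 0.4 -0.2 -0.1 -0.5 -0.3  0.4 -0.   0.3]
scene tw: [362.1 186.5] [352.1 190.7] [319.5 150.6] [350.9 179.4]
```

View pics/s1.png

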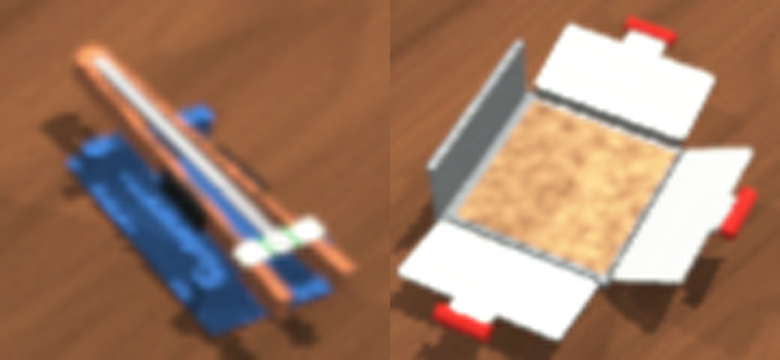

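The scene crop agrees with the fit: tips near (352,190) and (363,185), red pulls within 1-3 px. I'll refit with both views and work out the first move.

```bash
cat >> h.py <<'E'
def toolyaw(s):
    from scipy.spatial.transform import Rotation as R
    M=R.from_quat(s["ee_rot"]).as_matrix(); return np.arctan2(M[1,1],M[0,1])  # direction of tool y
def units(dw,yaw):  # world shift -> tool units ; tool y at yaw, x = y rotated +90deg, z down
    y=np.array([np.cos(yaw),np.sin(yaw),0]);x=np.array([-np.sin(yaw),np.cos(yaw),0])
    return np.array([dw@x,dw@y,-dw[2]])/.25
E
python3 - <<'E'
from h import *
from cell import env
d=pickle.load(open("f0.pkl","rb")); T=d["top"];S=d["scene"]
C=lambda p:(np.array(p,float)+.5)/7-.5+[264,115]
cor={"far":[(168,148),(395,78)],"left":[(157,525),(83,297)],"right":[(545,147),(622,372)]}
pt={"far":(302.11,125.84),"left":(275.51,174.38),"right":(351.7,149.42)}
ps={"far":(277.59,259.57),"left":(256.61,216.42),"right":(213.05,285.84)}
def res(p):
    e=[]
    for i,n in enumerate(DIR):
        th=p[3+i];c=side(p,n,th,.06,0,.002)
        e+=[proj(T,c)[0]-pt[n],proj(S,c)[0]-ps[n]]
        e+=[.5*(proj(T,side(p,n,th,.046,sg*.047))[0]-C(x)) for sg,x in zip((1,-1),cor[n])]
    return np.concatenate(e)
f=least_squares(res,[.53,-.2,.3,.5,.2,.35],loss="soft_l1");p=f.x;print(p.round(4));print(res(p).reshape(-1,8).round(1))
pickle.dump(p,open("tray.pkl","wb"))
s=env.get_state();yw=toolyaw(s);print("yaw",yw)
for i,n in enumerate(DIR):
    c=side(p,n,p[3+i],.06,0);print(n,c.round(4),"upright",side(p,n,np.pi/2,.06,0).round(4))
    want=p[2]+DIR[n]+np.pi/2; dl=[(yw-want+k*np.pi) for k in(-1,0,1)];print("  turns(tool z):",np.round(dl,3))
    print("  shift in current frame to pull, tcp.z=pull-.008:",units(c-[0,0,.008]-s["tcp_pos"],yw).round(3), "xy delta",(c-s["tcp_pos"]).round(3))
E
```

```text
[ 0.5364 -0.1989  0.3105  0.5205  0.2229  0.1855]
[[ 0.1  0.1 -0.9  0.5 -0.2  0.  -0.4 -0.3]
 [ 0.7  0.1  0.2  0.2  0.  -0.2 -0.2  0.2]
 [-0.6  0.2  0.3 -0.  -0.5  0.1 -0.3 -0.2]]
yaw 1.255991765618154
far [ 0.6355 -0.1671  0.0398] upright [ 0.5859 -0.183   0.07  ]
  turns(tool z): [-3.767 -0.625  2.516]
  shift in current frame to pull, tcp.z=pull-.008: [-2.624 -2.347  0.795] xy delta [ 0.442 -0.761 -0.191]
left [ 0.5026 -0.0936  0.0233] upright [ 0.5205 -0.1494  0.07  ]
  turns(tool z): [-5.338 -2.196  0.945]
  shift in current frame to pull, tcp.z=pull-.008: [-2.028 -2.232  0.861] xy delta [ 0.309 -0.688 -0.207]
right [ 0.5703 -0.3045  0.0211] upright [ 0.5523 -0.2484  0.07  ]
  turns(tool z): [-2.196  0.945  4.087]
  shift in current frame to pull, tcp.z=pull-.008: [-2.546 -2.95   0.87 ] xy delta [ 0.377 -0.898 -0.21 ]
```

Request:
jog_arm(motion=[[[-0.175,-0.124,0,0,0.6],[-0.175,-0.124,0,0,0.6],[-0.175,-0.124,0,0,0.6],[-0.175,-0.124,0,0,0.6],[-0.175,-0.124,0,0,0.6],[-0.175,-0.124,0,0,0.6],[-0.175,-0.124,0,0,0.6],[-0.175,-0.124,0,0,0.6],[-0.09,-0.178,0,0,0.6],[-0.09,-0.178,0,0,0.6],[-0.09,-0.178,0,0,0.6],[-0.09,-0.178,0,0,0.6],[-0.09,-0.178,0,0,0.6],[-0.09,-0.178,0,0,0.6],[-0.09,-0.178,0,0,0.6],[0,0,0.05,0.985,0.6],[0,0,0.05,0.985,0.6],[0,0,0.05,0.985,0.6],[0,0,0.05,0.985,0.6],[0,0,0.05,0.985,0.6]]])

```text
t: 2.65
tcp_pos: [0.5027, -0.0948, 0.1682]
ee_rot: [0.348, 0.937, -0.0, -0.0]
wrist_force: [-0.3, 1.2, 0.2]
opening: 0.0512
finger_force: 0.0
```

Request:
jog_arm(motion=[[[0,0,0.05,0.985,0.6],[0,0,0.05,0.985,0.6],[0,0,0.05,0.985,0.6],[0,0,0,0.985,0.6],[0,0,0,0.985,0.6],[0,0,0,0.985,0.6],[0,0,0,0.985,0.6],[0,0,0,0,0.6],[0,0,0,0,0.6]]])

```text
t: 3.78
tcp_pos: [0.5028, -0.0948, 0.1312]
ee_rot: [0.589, 0.808, -0.0, -0.0]
wrist_force: [-0.1, 0.3, -0.2]
opening: 0.0514
finger_force: 0.0
```

```bash
cat >> h.py <<'E'
def goto(target,want):
    from cell import env
    s=env.get_state();yw=toolyaw(s); dt=(yw-want+np.pi/2)%np.pi-np.pi/2
    print("t %.2f tcp"%s["t"],s["tcp_pos"].round(4),"yaw %.4f turn units %.2f"%(yw,dt/.08),"open %.4f"%s["opening"],"F",s["wrist_force"].round(1),"q7 %.2f"%s["q"][6])
    print("shift units now",units(np.array(target)-s["tcp_pos"],yw).round(4)," after turn",units(np.array(target)-s["tcp_pos"],yw-dt).round(4))
E
python3 - <<'E'
from h import *
from cell import optics
p=pickle.load(open("tray.pkl","rb"))
c=side(p,"left",p[4],.06,0)
goto(c-[0,0,.008],p[2])
f=optics.grab_frame("wrist");pickle.dump(f,open("w1.pkl","wb"))
cv2.imwrite("pics/w1.png",f["color"][:,:,::-1])
E
```

```text
t 3.77 tcp [ 0.5028 -0.0948  0.1312] yaw 0.3122 turn units 0.02 open 0.0514 F [-0.1  0.3 -0.2] q7 0.59
shift units now [0.0046 0.0009 0.4638]  after turn [0.0047 0.0009 0.4638]
```

View pics/w1.png

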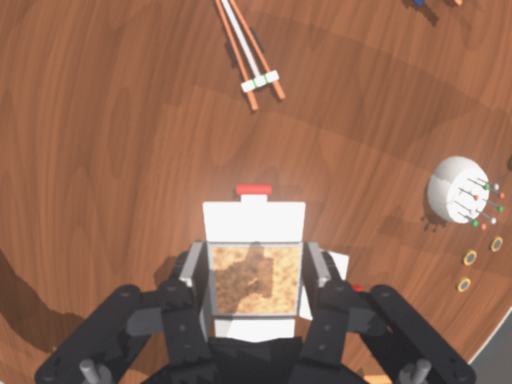

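The wrist view shows the left pull at about (254,189), parallel to the closing line and clear of the small tweezers. I'll check it against the model.

```bash
cat >> h.py <<'E'
def projw(f,X):
    c=np.atleast_2d(X)@f["R"].T+f["t"]; r=np.hypot(c[:,0],c[:,1]); th=np.arctan2(r,c[:,2])
    return c[:,:2]/r[:,None]*(th*f["camera_matrix"][0,0])[:,None]+f["camera_matrix"][:2,2]
E
python3 - <<'E'
from h import *
f=pickle.load(open("w1.pkl","rb"));p=pickle.load(open("tray.pkl","rb"))
print(redblobs(f["color"]))
for i,n in enumerate(DIR):print(n,projw(f,side(p,n,p[3+i],.06,0)).round(1))
c=side(p,"left",p[4],.06,0)
for dv in np.eye(3)*.005: print(dv,projw(f,c+dv)-projw(f,c))
E
```

```text
[(array([356.57, 287.25]), np.int32(44))]
far [[353.9 298.3]]
left [[253.4 191.7]]
right [[253.6 357.4]]
[0.005 0.    0.   ] [[5.37028987 1.64100307]]
[0.    0.005 0.   ] [[ 1.73572856 -5.12696992]]
[0.    0.    0.005] [[-0.02718038  1.83200688]]
```

Request:
jog_arm(motion=[[[0.008,0,0.09,0,0.6],[0,0,0.09,0,0.6],[0,0,0.09,0,0.6],[0,0,0.09,0,0.6],[0,0,0.09,0,0.6],[0,0,0.019,0,0.6],[0,0,0,0,0.6],[0,0,0,0,0],[0,0,0,0,0],[0,0,0,0,0],[0,0,0,0,0]]])

```text
t: 5.2
tcp_pos: [0.5014, -0.0931, 0.0141]
ee_rot: [0.589, 0.808, -0.0, -0.001]
wrist_force: [-4.7, -1.0, 0.8]
opening: 0.0272
finger_force: 59.0
```

```bash
python3 - <<'E'
from h import *
p=pickle.load(open("tray.pkl","rb"))
goto(side(p,"left",1.571,.06,0)-[0,0,.008],p[2])
th0=p[4]; h=side(p,"left",0,0,0)
a=np.linspace(th0,1.571,12)
d=np.c_[np.diff(np.cos(a)),-np.diff(np.sin(a))]*.06/.25
print(d.round(3))
E
```

```text
t 5.20 tcp [ 0.5014 -0.0931  0.0141] yaw 0.3102 turn units -0.00 open 0.0272 F [-4.7 -1.   0.8] q7 0.64
shift units now [-0.2377  0.0042 -0.1916]  after turn [-0.2377  0.0042 -0.1916]
[[-0.008 -0.028]
 [-0.012 -0.027]
 [-0.015 -0.025]
 [-0.018 -0.023]
 [-0.021 -0.021]
 [-0.023 -0.018]
 [-0.025 -0.015]
 [-0.027 -0.012]
 [-0.028 -0.009]
 [-0.029 -0.005]
 [-0.029 -0.002]]
```

Request:
jog_arm(motion=[[[-0.008,0,-0.028,0,0],[-0.012,0,-0.027,0,0],[-0.015,0,-0.025,0,0],[-0.018,0,-0.023,0,0],[-0.021,0,-0.021,0,0],[-0.023,0,-0.018,0,0],[-0.025,0,-0.015,0,0],[-0.027,0,-0.012,0,0],[-0.028,0,-0.009,0,0],[-0.029,0,-0.006,0,0],[-0.03,0,-0.003,0,0],[-0.007,0,0,0,0],[-0.007,0,0,0,0],[0,0,0,0,0]]])

```text
t: 6.95
tcp_pos: [0.5206, -0.1526, 0.0615]
ee_rot: [0.59, 0.808, -0.0, -0.001]
wrist_force: [-7.7, -0.4, 1.1]
opening: 0.0254
finger_force: 58.8
```

```bash
python3 - <<'E'
from h import *
from cell import optics
p=pickle.load(open("tray.pkl","rb"))
goto(side(p,"left",1.571,.06,0)-[0,0,.008],p[2])
a=optics.grab_frame("scene")["color"][:,:,::-1]
cv2.imwrite("pics/s2.png",cv2.resize(a[160:300,180:340],(800,600),interpolation=cv2.INTER_CUBIC))
E
```

```text
t 6.95 tcp [ 0.5206 -0.1526  0.0615] yaw 0.3092 turn units -0.02 open 0.0254 F [-7.7 -0.4  1.1] q7 0.71
shift units now [ 0.0125  0.0038 -0.0021]  after turn [ 0.0125  0.0038 -0.0021]
```

View pics/s2.png

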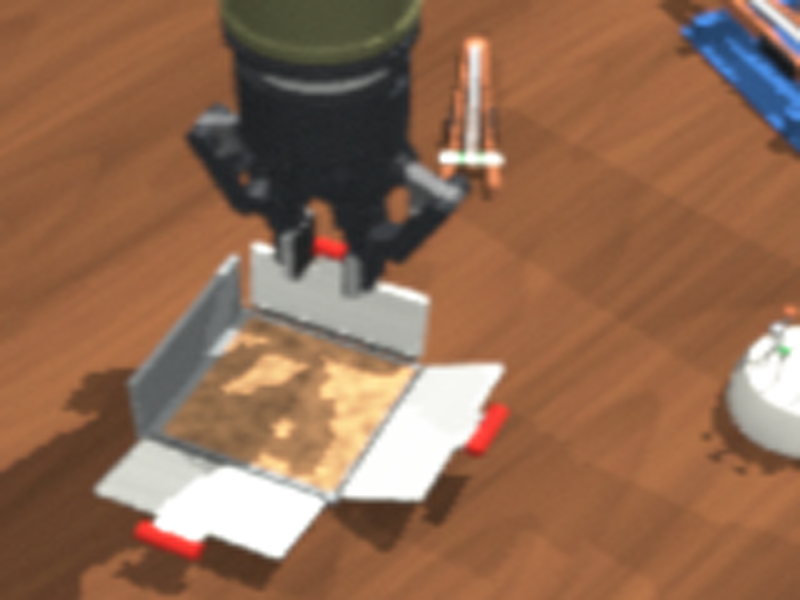

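The scene view shows the left side standing upright, its pull held at about (330,247). I'll release, lift and go above the right pull.

Request:
jog_arm(motion=[[[0,0,0,0,0.6],[0,0,0,0,0.6],[0,0,0,0,0.6],[0,0,-0.07,0,0.6],[0,0,-0.07,0,0.6],[0,0,-0.07,0,0.6],[0,0,-0.07,0,0.6],[-0.16,0,0,0,0.6],[-0.16,0,0,0,0.6],[-0.16,0,0,0,0.6],[-0.16,0,0,0,0.6],[0,0,0,0,0.6],[0,0,0,0,0.6]]])

```text
t: 8.62
tcp_pos: [0.5703, -0.3041, 0.1306]
ee_rot: [0.589, 0.808, 0.0, -0.0]
wrist_force: [-0.3, 0.6, 0.2]
opening: 0.0509
finger_force: 0.0
```

```bash
python3 - <<'E'
from h import *
from cell import optics
p=pickle.load(open("tray.pkl","rb"))
c=side(p,"right",p[5],.06,0)
goto(c-[0,0,.007],p[2])
f=optics.grab_frame("wrist")
im=f["color"].astype(int); m=((im[:,:,0]>150)&(im[:,:,1]<110)&(im[:,:,2]<110)).astype(np.uint8)
n,_,st,ce=cv2.connectedComponentsWithStats(m)
print([(ce[i].round(1),st[i]) for i in range(1,n) if st[i,4]>15])
print({n:projw(f,side(p,n,th,.06,0)).round(1) for n,th in(("far",p[3]),("right",p[5]),("left",1.571))})
a=side(p,"right",p[5],.06,0)
for dv in np.eye(3)*.005: print(dv,projw(f,a+dv)-projw(f,a))
E
```

```text
t 8.62 tcp [ 0.5703 -0.3041  0.1306] yaw 0.3106 turn units 0.00 open 0.0509 F [-0.3  0.6  0.2] q7 0.89
shift units now [-0.0018 -0.0005  0.4661]  after turn [-0.0018 -0.0005  0.4661]
[(array([382.3,  68.3]), array([377,  50,  11,  38, 363], dtype=int32)), (array([253.9, 192.2]), array([236, 187,  36,  10, 298], dtype=int32)), (array([252.2, 300.3]), array([244, 295,  17,  12, 118], dtype=int32)), (array([244. , 311.3]), array([234, 307,  21,   9, 138], dtype=int32))]
{'far': array([[381.5,  70.5]]), 'right': array([[253. , 192.9]]), 'left': array([[252.3, -13.6]])}
[0.005 0.    0.   ] [[5.33300904 1.61787649]]
[0.    0.005 0.   ] [[ 1.71152331 -5.0852628 ]]
[0.    0.    0.005] [[-0.0319535   1.83551828]]
```

Request:
jog_arm(motion=[[[-0.002,0,0.09,0,0.6],[0,0,0.09,0,0.6],[0,0,0.09,0,0.6],[0,0,0.09,0,0.6],[0,0,0.09,0,0.6],[0,0,0.016,0,0.6],[0,0,0,0,0.6],[0,0,0,0,0],[0,0,0,0,0],[0,0,0,0,0],[0,0,0,0,0]]])

```text
t: 10.05
tcp_pos: [0.5702, -0.3061, 0.0146]
ee_rot: [0.59, 0.808, -0.0, 0.0]
wrist_force: [-2.1, -2.1, 1.2]
opening: 0.0279
finger_force: 59.0
```

Request:
jog_arm(motion=[[[0.007,0,-0.027,0,0],[0.01,0,-0.026,0,0],[0.013,0,-0.025,0,0],[0.015,0,-0.023,0,0],[0.018,0,-0.021,0,0],[0.02,0,-0.019,0,0],[0.022,0,-0.016,0,0],[0.024,0,-0.014,0,0],[0.026,0,-0.011,0,0],[0.027,0,-0.008,0,0],[0.027,0,-0.005,0,0],[0.027,0,-0.002,0,0],[0.007,0,0,0,0],[0.006,0,0,0,0],[0,0,0,0,0]]])

```text
t: 11.92
tcp_pos: [0.5514, -0.2475, 0.0648]
ee_rot: [0.589, 0.808, -0.001, 0.001]
wrist_force: [-5.3, -4.0, -4.4]
opening: 0.0263
finger_force: 59.5
```

Request:
jog_arm(motion=[[[0.008,0,0,0,0],[0,0,0,0,0],[0,0,0,0,0.6],[0,0,0,0,0.6],[0,0,0,0,0.6],[0,0,-0.07,0,0.6],[0,0,-0.07,0,0.6],[0,0,-0.07,0,0.6],[0,0,-0.07,0,0.6],[0.068,0.14,0,0,0.6],[0.068,0.14,0,0,0.6],[0.068,0.14,0,0,0.6],[0,0,0,0.982,0.6],[0,0,0,0.982,0.6],[0,0,0,0.982,0.6],[0,0,0,0.982,0.6],[0,0,0,0.982,0.6],[0,0,0,0.982,0.6],[0,0,0,0.982,0.6],[0,0,0,0.982,0.6]]])

```text
t: 14.42
tcp_pos: [0.6356, -0.1634, 0.135]
ee_rot: [0.811, 0.585, 0.001, 0.0]
wrist_force: [0.3, 0.1, -0.5]
opening: 0.0516
finger_force: 0.0
```

Request:
jog_arm(motion=[[[0,0,0,0.982,0.6],[0,0,0,0.982,0.6],[0,0,0,0.982,0.6],[0,0,0,0.982,0.6],[0,0,0,0.982,0.6],[0,0,0,0.982,0.6],[0,0,0,0.982,0.6],[0,0,0,0.982,0.6],[0,0,0,0.982,0.6],[0,0,0,0.982,0.6],[0,0,0,0.982,0.6],[0,0,0,0.982,0.6],[0,0,0,0,0.6],[0,0,0,0,0.6]]])

```text
t: 16.18
tcp_pos: [0.6354, -0.1634, 0.1342]
ee_rot: [0.988, 0.155, 0.0, -0.0]
wrist_force: [-0.7, 0.5, 0.5]
opening: 0.0511
finger_force: 0.0
```

```bash
python3 - <<'E'
from h import *
from cell import optics
p=pickle.load(open("tray.pkl","rb"))
c=side(p,"far",p[3],.06,0)
goto(c-[0,0,.007],p[2]+np.pi/2)
f=optics.grab_frame("wrist");pickle.dump(f,open("w3.pkl","wb"))
im=f["color"].astype(int); m=((im[:,:,0]>150)&(im[:,:,1]<110)&(im[:,:,2]<110)).astype(np.uint8)
n,_,st,ce=cv2.connectedComponentsWithStats(m)
print([(ce[i].round(1),st[i]) for i in range(1,n) if st[i,4]>15])
print({n:projw(f,side(p,n,th,.06,0)).round(1) for n,th in(("far",p[3]),("right",1.571),("left",1.571))})
a=np.linspace(p[3],1.571,10);print((np.c_[np.diff(np.cos(a)),-np.diff(np.sin(a))]*.24).round(3))
E
```

```text
t 16.18 tcp [ 0.6354 -0.1634  0.1342] yaw -1.2588 turn units 0.02 open 0.0511 F [-0.7  0.5  0.5] q7 -0.62
shift units now [-0.0042  0.0143  0.4054]  after turn [-0.0042  0.0143  0.4054]
[(array([77.1,  2. ]), array([ 57,   0,  44,   6, 170], dtype=int32)), (array([386.2,   2.6]), array([380,   0,  14,   8,  35], dtype=int32)), (array([268.2,  11.9]), array([241,   3,  45,  17, 223], dtype=int32)), (array([336.7,  11.6]), array([331,   7,  14,  10,  92], dtype=int32)), (array([64.9, 12.8]), array([ 50,   9,  35,   8, 169], dtype=int32)), (array([345.3,  40.8]), array([338,  35,  17,  13,  70], dtype=int32)), (array([413.5,  49.8]), array([410,  49,   8,   3,  16], dtype=int32)), (array([52.5, 54.6]), array([48, 51, 11,  8, 48], dtype=int32)), (array([502. ,  66.8]), array([491,  56,  21,  21,  75], dtype=int32)), (array([442.3,  66.7]), array([438,  63,  11,   7,  46], dtype=int32)), (array([503. ,  78.6]), array([492,  70,  20,  17,  47], dtype=int32)), (array([ 66.1, 147. ]), array([   0,   79,  167,  139, 6258], dtype=int32)), (array([ 18. , 109.6]), array([ 12, 108,  13,   4,  16]
[... 2527 characters left out ...]
dtype=int32)), (array([485.1, 339.3]), array([439, 328,  73,  23, 715], dtype=int32)), (array([149. , 358.2]), array([119, 334,  49,  50, 844], dtype=int32)), (array([ 16.3, 366.9]), array([  0, 345,  38,  39, 880], dtype=int32)), (array([482.2, 368.2]), array([465, 359,  33,  25, 307], dtype=int32)), (array([375. , 376.3]), array([360, 364,  31,  20, 274], dtype=int32)), (array([  3.4, 381.5]), array([  0, 379,  10,   5,  34], dtype=int32))]
{'far': array([[260.2, 200. ]]), 'right': array([[315.6, 316. ]]), 'left': array([[203.4, 316.5]])}
[[-0.015 -0.023]
 [-0.018 -0.021]
 [-0.02  -0.019]
 [-0.022 -0.017]
 [-0.024 -0.014]
 [-0.026 -0.011]
 [-0.027 -0.008]
 [-0.028 -0.005]
 [-0.028 -0.002]]
```

Request:
jog_arm(motion=[[[-0.003,0.014,0.09,0,0.6],[0,0,0.09,0,0.6],[0,0,0.09,0,0.6],[0,0,0.09,0,0.6],[0,0,0.045,0,0.6],[0,0,0,0,0.6],[0,0,0,0,0],[0,0,0,0,0],[0,0,0,0,0],[0,0,0,0,0]]])

```text
t: 17.48
tcp_pos: [0.6363, -0.1666, 0.0329]
ee_rot: [0.988, 0.155, 0.001, -0.0]
wrist_force: [1.7, 3.9, 2.3]
opening: 0.0273
finger_force: 59.0
```

Request:
jog_arm(motion=[[[-0.015,0,-0.023,0,0],[-0.018,0,-0.021,0,0],[-0.02,0,-0.019,0,0],[-0.022,0,-0.017,0,0],[-0.024,0,-0.014,0,0],[-0.026,0,-0.011,0,0],[-0.027,0,-0.008,0,0],[-0.028,0,-0.005,0,0],[-0.028,0,-0.002,0,0],[-0.01,0,0,0,0],[-0.01,0,0,0,0],[0,0,0,0,0]]])

```text
t: 18.98
tcp_pos: [0.5817, -0.1842, 0.0627]
ee_rot: [0.988, 0.155, 0.001, 0.0]
wrist_force: [3.1, 2.7, -6.3]
opening: 0.0264
finger_force: 59.9
```

Request:
jog_arm(motion=[[[0,0,0,0,0.65],[0,0,0,0,0.65],[0,0,0,0,0.65],[0,0,-0.07,0,0.65],[0,0,-0.07,0,0.65],[0,0,-0.07,0,0.65],[0,0,-0.07,0,0.65],[0.045,-0.181,0,0,0.65],[0.045,-0.181,0,0,0.65],[0.045,-0.181,0,0,0.65],[0.045,-0.181,0,0,0.65],[0.045,-0.181,0,0,0.65],[0.045,-0.181,0,0,0.65],[0.045,-0.181,0,0,0.65],[0.045,-0.181,0,0,0.65],[0,0,0,0.985,0.65],[0,0,0,0.985,0.65],[0,0,0,0.985,0.65],[0,0,0,0.985,0.65],[0,0,0,0.985,0.65]]])

```text
t: 21.48
tcp_pos: [0.5566, 0.188, 0.1332]
ee_rot: [0.999, -0.043, 0.0, -0.0]
wrist_force: [-0.7, -0.7, -0.3]
opening: 0.0555
finger_force: 0.0
```

Request:
jog_arm(motion=[[[0,0,0,0.985,0.65],[0,0,0,0.985,0.65],[0,0,0,0.985,0.65],[0,0,0,0,0.65],[0,0,0,0,0.65]]])

```text
t: 22.1
tcp_pos: [0.5566, 0.1878, 0.1327]
ee_rot: [0.987, -0.159, 0.0, -0.0]
wrist_force: [0.5, -0.5, -0.1]
opening: 0.0557
finger_force: 0.0
```

```bash
python3 - <<'E'
from h import *
from cell import optics
goto([.5572,.1879,.011],-.3185+np.pi/2)
f=optics.grab_frame("wrist");pickle.dump(f,open("w4.pkl","wb"))
S=optics.grab_frame("scene");T=optics.grab_frame("top");pickle.dump((S,T),open("st4.pkl","wb"))
p=pickle.load(open("tray.pkl","rb"))
print("red S",redblobs(S["color"]),"T",redblobs(T["color"]))
for n in DIR: print(n,proj(S,side(p,n,1.571,.06,0)).round(1),proj(S,side(p,n,1.50,.06,0)).round(1),proj(T,side(p,n,1.571,.06,0)).round(1),proj(T,side(p,n,1.5,.06,0)).round(1))
a=cv2.resize(f["color"][110:310,130:390,::-1],(520,400),interpolation=cv2.INTER_CUBIC)
b=cv2.resize(S["color"][205:285,205:285,::-1],(280,280),interpolation=cv2.INTER_CUBIC)
b=np.vstack([b,np.zeros((120,280,3),np.uint8)])
cv2.imwrite("pics/m4.png",np.hstack([a,b]))
P=lambda x,y,z:((projw(f,rz(-.3185)@np.array([x,y,z])+[.5572,.1879,.022])[0]-[130,110])*2).round(0)
print("pred crop: tips",P(.08,.017,.014),P(.08,-.017,.014),"grips",P(0,.018,.014),P(0,-.018,.014),"gauge",P(.05,0,.017),"tail",P(-.1,0,.014))
E
```

```text
t 22.10 tcp [0.5566 0.1878 0.1327] yaw -1.8894 turn units -0.00 open 0.0557 F [ 0.5 -0.5 -0.1] q7 -1.64
shift units now [ 0.0024 -0.001   0.4868]  after turn [ 0.0024 -0.001   0.4868]
red S [(array([247.88, 217.94]), np.int32(52)), (array([259.18, 246.13]), np.int32(38)), (array([223.37, 256.82]), np.int32(38)), (array([172.76, 326.97]), np.int32(226)), (array([157.62, 337.73]), np.int32(231))] T [(array([391.18, 149.84]), np.int32(146)), (array([308.79, 138.28]), np.int32(39)), (array([403.99, 151.14]), np.int32(144)), (array([338.24, 152.29]), np.int32(42)), (array([294.38, 166.97]), np.int32(37))]
far [[256.4 244.6]] [[258.1 245.3]] [[309.9 141.1]] [[309.3 139.6]]
left [[246.2 221. ]] [[247.  219.8]] [[297.9 165.4]] [[296.3 165.9]]
right [[225.  253.5]] [[224.1 255. ]] [[334.7 153.2]] [[336.2 152.7]]
pred crop: tips [210. -19.] [296. -19.] grips [211. 172.] [295. 172.] gauge [253.  56.] tail [253. 362.]
```

View pics/m4.png

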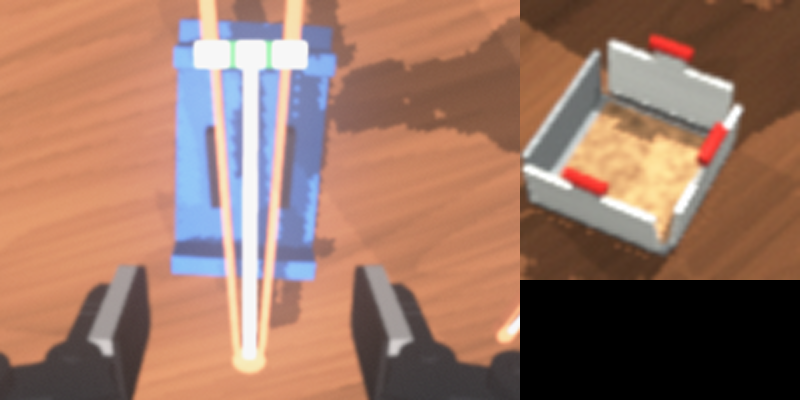

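The wrist crop shows the tweezers straight between the fingers, grips at (212,165) and (290,165) and gauge at (250,55), matching the prediction. The scene crop shows all three sides up, but all three pulls measure about 8 mm outside the fully upright spot. I'll check with an overlay of the model.

```bash
python3 - <<'E'
from h import *
S,T=pickle.load(open("st4.pkl","rb"));p=pickle.load(open("tray.pkl","rb"))
out=[]
for f,(x0,y0,k,w,h) in((T,(280,128,8,50,50)),(S,(203,208,7.2,62,55))):
    im=cv2.resize(f["color"][y0:y0+h,x0:x0+w,::-1],(400,int(h*400/w)),interpolation=cv2.INTER_CUBIC);k=400/w
    for n in DIR:
        for th,col in((1.571,(255,0,0)),(1.43,(0,160,0))):
            P=[side(p,n,th,r,s) for r,s in((0,.047),(.046,.047),(.046,-.047),(0,-.047))]+[side(p,n,th,.06,s) for s in(.015,-.015)]
            q=((proj(f,np.array(P))-[x0,y0]+.5)*k).astype(int)
            cv2.polylines(im,[q[:4].reshape(-1,1,2)],False,col,1);cv2.line(im,tuple(map(int,q[4])),tuple(map(int,q[5])),col,1)
    # fixed wall outer face x=-50, 54 high
    P=np.array([rz(p[2])@np.array([-.05,s*.047,z])+[p[0],p[1],0] for s,z in((-1,.008),(-1,.054),(1,.054),(1,.008))])
    q=((proj(f,P)-[x0,y0]+.5)*k).astype(int);cv2.polylines(im,[q.reshape(-1,1,2)],False,(255,0,255),1)
    out.append(cv2.copyMakeBorder(im,0,400-im.shape[0],0,0,cv2.BORDER_CONSTANT))
cv2.imwrite("pics/ov.png",np.hstack(out))
E
```

```text
(no output)
```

View pics/ov.png

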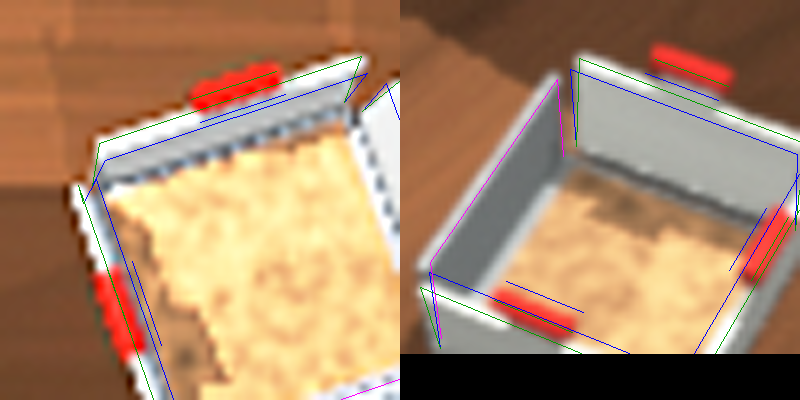

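The overlay (blue 1.571, green 1.43) shows all three sides still about 0.14 rad short. The bars slid in the pads near the top. I'll push each pull inward from outside with shut fingers until it meets the stop.

```bash
python3 - <<'E'
from h import *
p=pickle.load(open("tray.pkl","rb"))
yw=p[2]-np.pi/2
w=lambda x,y,z:rz(p[2])@np.array([x,y,z])+[p[0],p[1],0]
goto(w(0,.095,.133),yw)
print(units(w(.095,0,0)-w(0,.095,0),yw).round(3),units(w(0,-.095,0)-w(.095,0,0),yw).round(3))
print(w(0,.095,0),w(.095,0,0),w(0,-.095,0))
E
```

```text
t 22.25 tcp [0.5565 0.1878 0.1325] yaw -1.8903 turn units -7.88 open 0.0556 F [-0.5  0.5 -0.2] q7 -1.65
shift units now [ 0.1856  1.1865 -0.0021]  after turn [-0.549   1.0681 -0.0021]
[ 0.38  0.38 -0.  ] [-0.38  0.38 -0.  ]
[ 0.50738732 -0.10841282  0.        ] [ 0.62687077 -0.1698433   0.        ] [ 0.56544029 -0.28932675  0.        ]
```

Request:
jog_arm(motion=[[[0.031,0.198,0,0,0],[0.031,0.198,0,0,0],[0.031,0.198,0,0,0],[0.031,0.198,0,0,0],[0.031,0.198,0,0,0],[0.031,0.198,0,0,0],[0,0,0.036,-0.985,0],[0,0,0.036,-0.985,0],[0,0,0.036,-0.985,0],[0,0,0.036,-0.985,0],[0,0,0.036,-0.985,0],[0,0,0.036,-0.985,0],[0,0,0.036,-0.985,0],[0,0,0.036,-0.985,0],[0,0.02,0,0,0],[0,0.02,0,0,0],[0,0.015,0,0,0],[0,0.015,0,0,0],[0,0.01,0,0,0],[0,0,0,0,0]]])

```text
t: 24.75
tcp_pos: [0.5132, -0.1281, 0.0603]
ee_rot: [0.988, 0.154, 0.0, 0.0]
wrist_force: [-0.0, -0.1, -0.5]
opening: -0.0
finger_force: 0.0
```

```bash
cat >> h.py <<'E'
def chk():
    from cell import env,optics
    p=pickle.load(open("tray.pkl","rb"));s=env.get_state();S=optics.grab_frame("scene");T=optics.grab_frame("top")
    q=rz(-p[2])@(s["tcp_pos"]-[p[0],p[1],0]);print("t %.2f"%s["t"],"tcp tray",q.round(4),"F tray",(rz(-p[2])@s["wrist_force"]).round(1),"yaw",toolyaw(s).round(4))
    print("S",[tuple(b[0]) for b in redblobs(S["color"]) if b[0][1]<300],"T",[tuple(b[0]) for b in redblobs(T["color"]) if b[0][0]<360])
E
python3 -c "
from h import *
chk()"
```

```text
t 24.75 tcp tray [-0.0004  0.0745  0.0603] F tray [-0.  -0.1 -0.5] yaw -1.2611
S [(np.float64(247.0), np.float64(219.82)), (np.float64(259.22), np.float64(246.16)), (np.float64(223.04), np.float64(256.33))] T [(np.float64(338.4), np.float64(153.3))]
```

Request:
jog_arm(motion=[[[0,0.008,0,0,0],[0,0.008,0,0,0],[0,0.006,0,0,0],[0,0,0,0,0]]])

```text
t: 25.35
tcp_pos: [0.5146, -0.1324, 0.0603]
ee_rot: [0.988, 0.155, -0.0, -0.001]
wrist_force: [-0.8, 3.1, 2.4]
opening: 0.0004
finger_force: 2.3
```

```bash
python3 -c "
from h import *
chk()"
```

```text
t 25.35 tcp tray [-0.0004  0.0699  0.0603] F tray [0.2 3.2 2.4] yaw -1.2605
S [(np.float64(245.98), np.float64(221.0)), (np.float64(259.08), np.float64(246.12)), (np.float64(223.04), np.float64(256.33))] T [(np.float64(338.7), np.float64(154.55))]
```

Request:
jog_arm(motion=[[[0,0.006,0,0,0],[0,0.004,0,0,0],[0,0,0,0,0]]])

```text
t: 25.82
tcp_pos: [0.5147, -0.1329, 0.0601]
ee_rot: [0.988, 0.155, -0.001, -0.002]
wrist_force: [-3.5, 9.9, 6.6]
opening: -0.0003
finger_force: 5.8
```

Request:
jog_arm(motion=[[[0,-0.03,0,0,0],[0,-0.03,-0.02,0,0],[0,0,-0.07,0,0],[0,0,-0.07,0,0],[0.19,0.15,0,0,0],[0.19,0.15,0,0,0],[0,0.04,0.05,0,0],[0,0,0.06,0,0],[0,0,0.05,0,0],[-0.02,0,0,0,0],[-0.02,0,0,0,0],[-0.02,0,0,0,0],[-0.015,0,0,0,0],[-0.015,0,0,0,0],[-0.01,0,0,0,0],[0,0,0,0,0]]])

```text
t: 27.82
tcp_pos: [0.6035, -0.1809, 0.0603]
ee_rot: [0.988, 0.154, -0.0, -0.0]
wrist_force: [0.0, 0.6, -0.2]
opening: -0.0002
finger_force: 0.0
```

```bash
python3 -c "
from h import *
chk()"
```

```text
t 27.82 tcp tray [ 0.0693 -0.0033  0.0603] F tray [ 0.2  0.5 -0.2] yaw -1.261
S [(np.float64(245.0), np.float64(220.47)), (np.float64(223.62), np.float64(256.95))] T [(np.float64(338.12), np.float64(152.33))]
```

Request:
jog_arm(motion=[[[-0.01,0,0,0,0],[-0.01,0,0,0,0],[-0.008,0,0,0,0],[0,0,0,0,0]]])

```text
t: 28.42
tcp_pos: [0.6005, -0.1816, 0.0605]
ee_rot: [0.988, 0.155, 0.003, 0.0]
wrist_force: [10.1, 2.1, -5.1]
opening: -0.0003
finger_force: 5.2
```

```bash
python3 -c "
from h import *
chk()"
```

```text
t 28.43 tcp tray [ 0.0663 -0.0031  0.0605] F tray [10.3 -1.1 -5.1] yaw -1.2587
S [(np.float64(244.31), np.float64(220.28)), (np.float64(223.62), np.float64(256.95))] T [(np.float64(338.05), np.float64(152.38))]
```

Request:
jog_arm(motion=[[[0.04,0,0,0,0],[0.04,0,-0.02,0,0],[0,0,-0.07,0,0],[0,0,-0.07,0,0],[-0.164,0.18,0,0,0],[-0.164,0.18,0,0,0],[0,0.008,0.05,0,0],[0,0,0.06,0,0],[0,0,0.05,0,0],[0,-0.02,0,0,0],[0,-0.02,0,0,0],[0,-0.02,0,0,0],[0,-0.015,0,0,0],[0,-0.015,0,0,0],[0,-0.01,0,0,0],[0,-0.008,0,0,0],[0,0,0,0,0]]])

```text
t: 30.65
tcp_pos: [0.5582, -0.2651, 0.0606]
ee_rot: [0.988, 0.154, 0.001, 0.001]
wrist_force: [2.1, -4.8, 0.1]
opening: -0.0003
finger_force: 2.2
```

```bash
python3 -c "
from h import *
chk()"
```

```text
t 30.65 tcp tray [ 0.0005 -0.0697  0.0606] F tray [ 0.6 -5.2  0.1] yaw -1.2615
S [(np.float64(246.5), np.float64(221.07)), (np.float64(255.85), np.float64(244.88)), (np.float64(229.1), np.float64(255.3))] T []
```

Request:
jog_arm(motion=[[[0,-0.006,0,0,0],[0,0,0,0,0],[0,0.03,0,0,0],[0,0.03,-0.07,0,0],[0,0,-0.07,0,0],[0,0,-0.07,0,0],[0,0,-0.07,0,0.65],[0.061,-0.198,0,0,0.65],[0.061,-0.198,0,0,0.65],[0.061,-0.198,0,0,0.65],[0.061,-0.198,0,0,0.65],[0.061,-0.198,0,0,0.65],[0.061,-0.198,0,0,0.65],[0.061,-0.198,0,0,0.65],[0.061,-0.198,0,0,0.65],[0.061,-0.198,0,0,0.65],[0,0,0,0.985,0.65],[0,0,0,0.985,0.65],[0,0,0,0.985,0.65],[0,0,0,0.985,0.65]]])

```text
t: 33.25
tcp_pos: [0.5564, 0.19, 0.131]
ee_rot: [1.0, -0.004, -0.0, -0.0]
wrist_force: [0.3, -0.3, 0.4]
opening: 0.0555
finger_force: 0.0
```

Request:
jog_arm(motion=[[[0,0,0,0.985,0.65],[0,0,0,0.985,0.65],[0,0,0,0.985,0.65],[0,0,0,0.985,0.65],[0,0,0,0,0.65],[0,0,0,0,0.65]]])

```text
t: 34.0
tcp_pos: [0.5566, 0.1898, 0.1306]
ee_rot: [0.987, -0.159, 0.0, -0.0]
wrist_force: [0.4, -0.4, -1.2]
opening: 0.0559
finger_force: 0.0
```

```bash
python3 -c "
from h import *
chk()
p=pickle.load(open('tray.pkl','rb'))
f=pickle.load(open('f0.pkl','rb'))
for n in DIR: print(n,proj(f['scene'],side(p,n,1.571,.06,0)).round(1),proj(f['top'],side(p,n,1.571,.06,0)).round(1))
goto([.5572,.1879,.011],-.3185+np.pi/2)
w=pickle.load(open('w4.pkl','rb'))
P=lambda y:((projw(w,rz(-.3185)@np.array([0,y,.014])+[.5572,.1879,.022])[0]))
# orange centroid per row in wrist crop
c=w['color'].astype(int)
h=cv2.cvtColor(w['color'],cv2.COLOR_RGB2HSV)
"
```

```text
t 34.00 tcp tray [0.138  0.3639 0.1306] F tray [ 0.3 -0.5 -1.2] yaw -1.8892
S [(np.float64(245.81), np.float64(220.42)), (np.float64(255.72), np.float64(244.94)), (np.float64(225.05), np.float64(253.82))] T [(np.float64(309.98), np.float64(140.95)), (np.float64(335.1), np.float64(152.88)), (np.float64(298.09), np.float64(165.12))]
far [[256.4 244.6]] [[309.9 141.1]]
left [[246.2 221. ]] [[297.9 165.4]]
right [[225.  253.5]] [[334.7 153.2]]
t 34.10 tcp [0.5566 0.1897 0.1305] yaw -1.8900 turn units -0.01 open 0.0552 F [-0.8 -0.1 -0.1] q7 -1.66
shift units now [0.0043 0.006  0.478 ]  after turn [0.0043 0.006  0.478 ]
```

All three pulls now sit within a pixel of the upright prediction in both views. Next, the tweezers.

Request:
jog_arm(motion=[[[0.008,0.006,0.09,0,0.65],[0,0,0.09,0,0.65],[0,0,0.09,0,0.65],[0,0,0.09,0,0.65],[0,0,0.09,0,0.65],[0,0,0.028,0,0.65],[0,0,0,0,0.5],[0,0,0,0,0.45],[0,0,0,0,0.4],[0,0,0,0,0.36],[0,0,0,0,0.33],[0,0,0,0,0.311],[0,0,0,0,0.311],[0,0,0,0,0.311]]])

```text
t: 35.85
tcp_pos: [0.5592, 0.1876, 0.0122]
ee_rot: [0.987, -0.16, 0.001, -0.001]
wrist_force: [-1.3, -0.1, 8.2]
opening: 0.027
finger_force: 7.9
```

Request:
jog_arm(motion=[[[0,0,-0.02,0,0.311],[0,0,-0.04,0,0.311],[0,0,-0.04,0,0.311],[0,0,0,0,0.311],[0,0,0,0,0.311]]])

```text
t: 36.48
tcp_pos: [0.5579, 0.1876, 0.0357]
ee_rot: [0.987, -0.159, -0.0, -0.0]
wrist_force: [0.0, 0.3, -0.6]
opening: 0.0271
finger_force: 5.3
```

```bash
python3 - <<'E'
from h import *
from cell import env,optics
s=env.get_state();print(s["tcp_pos"],s["opening"],s["finger_force"],s["wrist_force"])
f=optics.grab_frame("wrist");pickle.dump(f,open("w5.pkl","wb"))
S=optics.grab_frame("scene");T=optics.grab_frame("top");pickle.dump((S,T),open("st5.pkl","wb"))
a=cv2.resize(f["color"][60:200,190:320,::-1],(520,560),interpolation=cv2.INTER_CUBIC)
b=cv2.resize(S["color"][130:210,300:380,::-1],(280,280),interpolation=cv2.INTER_CUBIC)
c=cv2.resize(T["color"][118:198,150:230,::-1],(280,280),interpolation=cv2.INTER_CUBIC)
cv2.imwrite("pics/g5.png",np.hstack([a,np.vstack([b,c])]))
E
```

```text
[0.5579471  0.18763749 0.03573407] 0.02711495307457771 5.332101434469223 [ 0.04675947  0.27618071 -0.56948552]
```

View pics/g5.png

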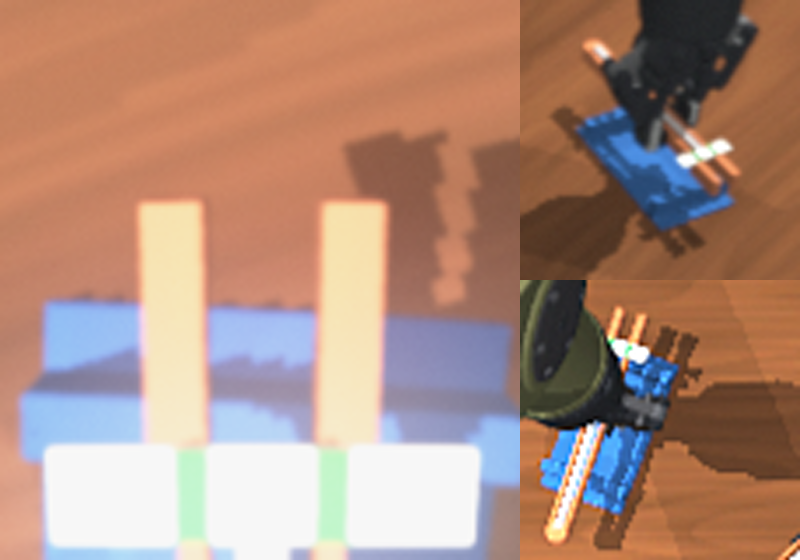

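The wrist crop shows the arms passing the gauge at about (193,550) and (330,550). The green marks are at (192,495) and (333,495), so the arms lie under them. The inner tip edges are at 204 and 321, and both side views show the tweezers lifted. I'll check the gap by projection and plan the carry.

```bash
python3 - <<'E'
from h import *
from scipy.spatial.transform import Rotation as R
f=pickle.load(open("w5.pkl","rb"));s=dict(tcp_pos=np.array([.55795,.18764,.03573]))
yw=-.3185
def pr(x,y,z,dx=0): return ((projw(f,rz(yw)@np.array([x+dx,y,z])+[s["tcp_pos"][0],s["tcp_pos"][1],.0455])[0]-[190,60]+.5)*4).round(0)
for z in(.014,.007,0): print(z,[pr(.08,y,z) for y in(.006,-.006)])
print("gauge",[pr(.05,y,.016) for y in(.006,-.006)])
# edges across tips, row v~ (270/4+60)
im=f["color"].astype(int)
for v in(115,122,130,190,196): print(v,im[v,218:296,2].tolist() if v in(122,196) else "")
p=pickle.load(open("tray.pkl","rb"))
org=lambda z:rz(p[2])@np.array([-.080,0,z])+[p[0],p[1],0]
print("org",org(0)); goto(org(.1),p[2]+np.pi/2)
E
```

```text
0.014 [array([216., 189.]), array([339., 189.])]
0.007 [array([219., 186.]), array([335., 186.])]
0 [array([221., 184.]), array([331., 184.])]
gauge [array([219., 488.]), array([337., 488.])]
115 
122 [105, 104, 105, 105, 106, 108, 121, 148, 168, 178, 177, 177, 177, 179, 179, 178, 180, 180, 179, 178, 174, 163, 138, 113, 105, 105, 105, 105, 106, 105, 106, 105, 105, 105, 104, 104, 105, 105, 105, 105, 104, 104, 105, 104, 103, 104, 104, 105, 105, 104, 107, 118, 139, 163, 174, 175, 174, 175, 175, 174, 175, 174, 173, 175, 174, 173, 166, 145, 115, 92, 84, 85, 85, 84, 84, 83, 84, 82]
130 
190 
196 [247, 247, 247, 247, 247, 247, 247, 247, 247, 247, 247, 247, 247, 247, 247, 245, 237, 222, 213, 209, 210, 210, 207, 204, 226, 246, 247, 247, 247, 247, 247, 247, 247, 247, 247, 247, 247, 247, 247, 247, 247, 247, 247, 247, 246, 244, 243, 243, 241, 232, 217, 206, 206, 206, 207, 206, 206, 207, 213, 228, 238, 242, 242, 242, 242, 242, 242, 242, 242, 241, 242, 241, 241, 241, 241, 242, 241, 241]
org [ 0.46023951 -0.22331314  0.        ]
t 36.62 tcp [0.5578 0.1875 0.0354] yaw -1.8912 turn units -7.89 open 0.0268 F [-0.1 -0.1 -0.6] q7 -1.56
shift units now [ 0.147   1.6826 -0.2582]  after turn [-0.8738  1.4454 -0.2582]
```

Request:
jog_arm(motion=[[[0,0,-0.04,0,0.304],[0,0,-0.08,0,0.304],[0,0,-0.08,0,0.304],[0,0,-0.045,0,0.304],[0.007,0.08,0,0,0.304],[0.013,0.15,0,0,0.304],[0.015,0.17,0,0,0.304],[0.015,0.17,0,0,0.304],[0.015,0.17,0,0,0.304],[0.015,0.17,0,0,0.304],[0.015,0.17,0,0,0.304],[0.015,0.17,0,0,0.304],[0.015,0.17,0,0,0.304],[0.013,0.16,0,0,0.304],[0.013,0.13,0,0,0.304],[0.009,0.09,0,0,0.304],[0.005,0.053,0,0,0.304],[0,0,0,-0.5,0.304],[0,0,0,-0.985,0.304],[0,0,0,-0.985,0.304]]])

```text
t: 39.12
tcp_pos: [0.4515, -0.2636, 0.0967]
ee_rot: [0.998, -0.058, -0.0, -0.001]
wrist_force: [-0.1, 0.3, -2.2]
opening: 0.026
finger_force: 5.7
```

Request:
jog_arm(motion=[[[0,0,0,-0.985,0.304],[0,0,0,-0.985,0.304],[0,0,0,-0.985,0.304],[0,0,0,-0.985,0.304],[0,0,0,-0.985,0.304],[0,0,0,-0.5,0.304],[0,0,0,0,0.304],[0,0,0,0,0.304],[0,0,0,0,0.304]]])

```text
t: 40.25
tcp_pos: [0.4513, -0.265, 0.097]
ee_rot: [0.988, 0.155, -0.0, -0.0]
wrist_force: [-0.4, 0.1, -0.4]
opening: 0.0261
finger_force: 5.7
```

```bash
python3 - <<'E'
from h import *
from cell import env,optics
p=pickle.load(open("tray.pkl","rb"))
s=env.get_state();print(s["opening"],s["finger_force"],s["t"])
org=rz(p[2])@np.array([-.080,0,0])+[p[0],p[1],.097]
goto(org,p[2]+np.pi/2)
f=optics.grab_frame("wrist");pickle.dump(f,open("w6.pkl","wb"))
S=optics.grab_frame("scene");T=optics.grab_frame("top");pickle.dump((S,T),open("st6.pkl","wb"))
im=f["color"].astype(int)
for v in(118,126,196): print(v,im[v,215:296,2].tolist())
a=cv2.resize(f["color"][60:200,190:320,::-1],(480,517),interpolation=cv2.INTER_CUBIC)
b=cv2.resize(S["color"][180:270,200:290,::-1],(320,280),interpolation=cv2.INTER_CUBIC)
c=cv2.resize(T["color"][120:200,280:370,::-1],(320,280),interpolation=cv2.INTER_CUBIC)
a=cv2.copyMakeBorder(a,0,560-517,0,0,cv2.BORDER_CONSTANT)
cv2.imwrite("pics/g6.png",np.hstack([a,np.vstack([b,c])]))
tip=rz(p[2])@np.array([.080,0,.017])+s["tcp_pos"]
print("tipsmid est px S",proj(S,tip),"T",proj(T,tip),"tray centre at that height S",proj(S,[p[0],p[1],tip[2]]))
print("red S",[b[0] for b in redblobs(S["color"]) if b[0][1]<300])
E
```

```text
0.026054814182198623 5.671178698539734 40.25
t 40.25 tcp [ 0.4513 -0.265   0.097 ] yaw -1.2599 turn units 0.00 open 0.0261 F [-0.4  0.1 -0.4] q7 -0.32
shift units now [ 8.500e-02 -1.481e-01 -1.000e-04]  after turn [ 8.490e-02 -1.481e-01 -1.000e-04]
118 [146, 150, 152, 162, 168, 173, 175, 171, 163, 156, 150, 145, 148, 146, 147, 147, 148, 147, 148, 147, 147, 147, 148, 148, 144, 136, 124, 123, 138, 152, 158, 163, 167, 170, 167, 162, 156, 157, 158, 160, 163, 167, 173, 174, 172, 167, 161, 156, 151, 160, 191, 214, 204, 157, 132, 138, 145, 144, 145, 145, 145, 143, 145, 144, 145, 144, 144, 143, 137, 120, 97, 85, 82, 81, 78, 77, 78, 77, 76, 77, 77]
126 [152, 144, 136, 133, 134, 139, 147, 156, 164, 170, 170, 166, 159, 151, 148, 149, 147, 149, 149, 148, 150, 149, 148, 148, 147, 139, 125, 130, 148, 161, 165, 163, 161, 159, 159, 155, 155, 154, 153, 157, 164, 167, 175, 179, 178, 176, 175, 172, 174, 183, 202, 212, 190, 149, 135, 143, 145, 146, 146, 145, 147, 146, 146, 145, 146, 146, 145, 142, 133, 114, 93, 84, 80, 80, 79, 79, 77, 78, 77, 77, 76]
196 [186, 187, 185, 186, 187, 188, 187, 187, 188, 188, 188, 188, 188, 188, 189, 189, 184, 172, 156, 147, 150, 156, 156, 155, 156, 153, 151, 156, 172, 185, 190, 190, 194, 216, 238, 244, 245, 245, 245, 245, 245, 245, 245, 245, 245, 243, 231, 206, 192, 190, 190, 183, 175, 165, 159, 155, 156, 162, 166, 161, 153, 156, 172, 190, 197, 199, 199, 197, 198, 197, 197, 197, 197, 196, 196, 196, 196, 194, 195, 195, 195]
tipsmid est px S [[218.60878317 232.99965672]] T [[335.53266992 159.66468078]] tray centre at that height S [[235.24860391 224.39986413]]
red S [array([246.48, 221.02]), array([255.8 , 244.91]), array([225.05, 253.78])]
```

View pics/g6.png

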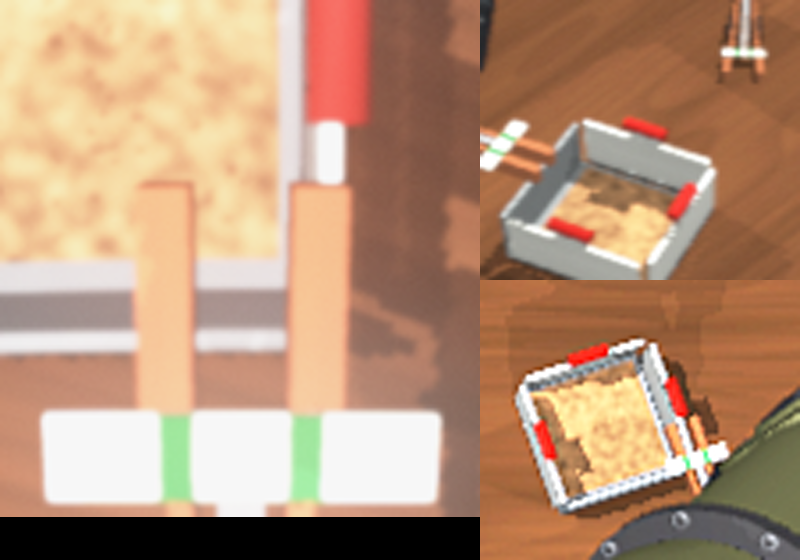

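The wrist crop shows the arms under the green marks, with inner tip edges at 192 and 290, about 11.7 mm apart. The tweezers are level, but the tips are near the right pull, because my shift overran by about 40 mm. Correcting that now and easing the squeeze slightly.

Request:
jog_arm(motion=[[[0.015,-0.025,0,0,0.307],[0.025,-0.045,0,0,0.307],[0.025,-0.045,0,0,0.307],[0.015,-0.025,0,0,0.307],[0.005,-0.008,0,0,0.307],[0,0,0,0,0.307],[0,0,0,0,0.307],[0,0,0,0,0.307]]])

```text
t: 41.4
tcp_pos: [0.4601, -0.2238, 0.0971]
ee_rot: [0.988, 0.155, -0.0, 0.0]
wrist_force: [-0.5, -0.4, -1.9]
opening: 0.0261
finger_force: 5.6
```

```bash
python3 - <<'E'
from h import *
from cell import env,optics
p=pickle.load(open("tray.pkl","rb"))
s=env.get_state();print(s["opening"],s["finger_force"],s["t"],abs(s["qvel"]).max())
goto(rz(p[2])@np.array([-.080,0,0])+[p[0],p[1],.097],p[2]+np.pi/2)
f=optics.grab_frame("wrist");S=optics.grab_frame("scene");T=optics.grab_frame("top")
im=f["color"].astype(int)
print(np.median(im[118:132,225:290,:],axis=0).astype(int)[:,2].tolist())
print(np.median(im[118:132,225:290,:],axis=0).astype(int)[:,1].tolist())
for z in(.0,.014): 
    t=[rz(p[2])@np.array([.080,y,.0098+z])+s["tcp_pos"] for y in(.006,-.006)];print(z,projw(f,t).round(1).tolist())
print("red S",[b[0] for b in redblobs(S["color"]) if b[0][1]<300],"T",[b[0] for b in redblobs(T["color"]) if b[0][1]<300])
# green tones of gauge & copper near predicted tips in T and S
tip=rz(p[2])@np.array([.080,0,.017])+s["tcp_pos"];g=rz(p[2])@np.array([.05,0,.026])+s["tcp_pos"]
for n,F in(("S",S),("T",T)):
    h=F["color"].astype(int);m=(h.min(2)>215)
    u,v=proj(F,g)[0];ys,xs=np.nonzero(m[int(v)-7:int(v)+8,int(u)-7:int(u)+8])
    print(n,"gauge pred",(u.round(1),v.round(1)),"seen",(xs.mean()+int(u)-7).round(1),(ys.mean()+int(v)-7).round(1),"tip",proj(F,tip)[0].round(1))
E
```

```text
0.026083290411797647 5.573259070515633 41.4 0.002364334949781344
t 41.40 tcp [ 0.4601 -0.2238  0.0971] yaw -1.2603 turn units -0.00 open 0.0261 F [-0.5 -0.4 -1.9] q7 -0.39
shift units now [ 0.0011 -0.0018  0.0002]  after turn [ 0.0011 -0.0018  0.0002]
[124, 142, 153, 154, 151, 148, 146, 146, 146, 147, 146, 147, 147, 146, 142, 131, 120, 130, 149, 157, 158, 157, 155, 154, 153, 150, 149, 149, 151, 153, 155, 156, 161, 165, 164, 162, 158, 156, 157, 159, 159, 157, 148, 129, 123, 138, 145, 148, 147, 148, 147, 147, 148, 147, 147, 147, 148, 147, 149, 150, 154, 159, 161, 160, 161]
[163, 191, 205, 207, 203, 198, 196, 196, 196, 198, 198, 198, 198, 197, 192, 175, 159, 175, 200, 210, 212, 210, 208, 206, 205, 201, 199, 199, 201, 205, 206, 209, 215, 218, 218, 216, 211, 208, 210, 211, 212, 210, 197, 169, 164, 185, 196, 198, 198, 198, 198, 197, 197, 196, 197, 197, 197, 197, 198, 200, 204, 210, 214, 213, 213]
0.0 [[243.5, 107.6], [270.9, 107.6]]
0.014 [[242.2, 109.0], [272.8, 109.0]]
red S [array([246.62, 221.07]), array([255.71, 245.06]), array([225.17, 253.78])] T [array([393.35, 141.71]), array([403.55, 148.43]), array([310.05, 140.88]), array([334.39, 151.29]), array([298.  , 165.17])]
S gauge pred (np.float64(222.9), np.float64(217.4)) seen 221.8 217.4 tip [235.  224.5]
T gauge pred (np.float64(323.8), np.float64(167.0)) seen 322.1 167.2 tip [319.3 156.5]
```

Request:
jog_arm(motion=[[[0.001,-0.002,0,0,0.31],[0,0,0,0,0.31],[0,0,0,0,0.31],[0,0,0,0,0.31]]])

```text
t: 42.05
tcp_pos: [0.4604, -0.2229, 0.097]
ee_rot: [0.988, 0.155, 0.0, 0.0]
wrist_force: [-0.1, 0.3, -0.8]
opening: 0.0266
finger_force: 5.4
```

```bash
python3 - <<'E'
from h import *
from cell import env,optics
s=env.get_state();print(s["opening"],s["finger_force"],s["t"],s["tcp_pos"])
im=optics.grab_frame("wrist")["color"].astype(int)
print(np.median(im[118:132,225:290,1],axis=0).astype(int).tolist())
E
```

```text
0.02660217666517548 5.426674336194992 42.05 [ 0.46035561 -0.22287074  0.09703611]
[176, 197, 201, 198, 197, 196, 196, 197, 198, 199, 199, 199, 199, 197, 189, 169, 160, 182, 204, 212, 211, 211, 210, 207, 206, 205, 203, 201, 199, 201, 204, 208, 212, 216, 219, 219, 218, 214, 210, 210, 212, 210, 202, 179, 164, 177, 193, 198, 198, 199, 198, 198, 198, 198, 197, 197, 197, 197, 198, 199, 203, 207, 213, 215, 213]
```

```bash
python3 -c "
from cell import env
print(env.hand_in())"
```

```text
the job is handed in; nothing more can be done
None
```

I handed the job in at about 42 s of the 72 s allowed: all three tray sides are upright, and the middle-sized tweezers are held level with a tip gap of about 12 mm (11.75 mm in the image, opening 26.6 mm), tips over the middle of the tray about 3 cm above the pulls; the bur block, jar and pliers were not touched, and the result hasn't come back.

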